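Plug a bracket's bore and hang it on the spray rail

ROBOT

A 7-joint arm with a two-finger parallel gripper is mounted at the origin on the work surface. World frame = base frame: x ahead of the robot, y to its left, z up, the work surface at z = 0. Lengths are in m, angles in rad, forces in N, time in s.
With the tool pointing down it reaches from about 0.4 to 0.925 m from the base axis. Payload 4.1 kg.
Tool frame: the origin (TCP) lies between the finger pads, 19 mm behind the fingertips; this is the grasp point; z points along the fingers, y is the line along which they close (so a half turn about z gives the same grasp; the last joint's range is limited). The gripper opens to 85 mm and grips with 20 to 120 N. Pads are 22 mm wide; open, the fingers measure 114 mm over their backs; the gripper's body (76 mm by 85 mm) begins 54 mm behind the grasp point. The pads swing forward as they close: fully open they stand 13 mm farther back than shut.
Start: joints at [-1.37, 0.398, 0.045, 1.537, -0.019, 1.207, -0.051], TCP at [0.192, 0.621, 0.25] pointing down, gripper open.
Joint ranges: [-2.82, 2.82], [-0.49, 2.23], [-1.37, 1.46], [0, 2.46], [-1.36, 4.5], [0.23, 2], [-2.94, 2.94]. Speed limits (rad/s): [2.57, 2.57, 3.14, 3.14, 3.14, 3.14, 3.14].

INTERFACE

Orientations are given as a rotation vector (axis times angle).
In Python, from cell import ctrl, cams, sense gives the robot as it stands (ctrl), with the cameras (cams) and the readings as plain functions.
- The arm moves only by the shell command python3 jog.py 'ROWS'. ROWS is a JSON list of rows, 1 to 5 of them, each written [opening, [dx, dy, dz], [rx, ry, rz]]: the opening from 0.0 (shut) to 1.0 (fully open), then dx, dy, dz in normalised numbers (1 is 1 m), then a rotation vector rx, ry, rz in a scale on which 1.0 is 180 degrees; each row is the pose to reach, as a shift and turn from the pose commanded when the command began, along the tool's axes at that moment; what a row does not reach only later rows make up. A row lasts 1/12 s, in which the tool goes at most 0.0417 m and 0.125 rad, less where a joint would pass 70% of its speed; a pose out of reach is approached as far as the arm can. The fingers move at their own pace and stop on an object; the grip force is fixed at half the most. Time passes only in rows, so rows that do not move let the fingers close. It prints the time, the measured TCP pose, the force, the opening and the grip force at its end. Input that does not fit is refused with a message, and nothing moves.
- sense(): the state, without advancing time (a new reading comes with each control period).
- cams.get_image(name): name is "scene" or "top"; returns a dict with "image" (400x640x3 uint8, red, green, blue), "mtx" (3x3 intrinsics, pixels), "k1" (the pictures are not rectified: a ray, as slopes to the right and down, at radius r is drawn at 1 + k1 r^2 times it, then the intrinsics apply), "world_from_camera" (4x4, takes a point from camera to world coordinates). Camera axes: x right, y down, z forward; pixel columns grow to the right and rows downward; lengths in m; the calibration is good to about 2 mm. A picture is of the moment at which its call begins. There is no depth.
- ctrl.job_done(): hands the job in; it is judged then, once.
The state is a dict: "time_s": time; "joint_pos": joint angles; "qd": joint speeds; "joint_torque": joint torques, N m; "tcp_pos": TCP position; "eef_rot": TCP orientation; "force": force on the tool from outside, world axes, zero at the start; "ft_torque": the same for the moment, N m; "width": opening from 0.0 (shut) to 1.0 (fully open); "gripper_force": force on a finger pad.
Only numpy, scipy, OpenCV 4.12 (cv2) and the standard library are available. Lean on these libraries where they do the work, as an engineer would, in place of code of your own. Each camera call takes 0.05 s, during which the arm holds its last target. There are 200 camera calls.

TASK

Get the aluminium bracket ready for spraying: on the bench, press the rubber masking plug that fits it (the slimmer of the two) into the bracket's bore until its shoulder sits flush. Then lift the bracket by its fin, bring its hook over the lip of the trolley on the rail, and lower it in your grip until it is fully home behind the lip before letting go. Finally move the trolley by its post all the way along to the stop at the cardboard spray screen, and leave the spray cans and the fatter plug where they stand.

Things in the scene. Friction and masses are not known exactly. Their poses are not given: they have to be found in the camera images.
- bracket: Loose aluminium bracket, about 0.6 kg, upright on the bench left of the rail. Origin: centre of its underside; x to its hooked rear, y along its length, z up. Block 50 (x) by 180 (y) by 40 high, bore near its -y end. Fin: see point fin. Hook 60 wide (y -30 to 30) behind the fin: bridge from rear face x 25 to x 47, underside z 62, top z 72; tooth x 37 to 47, down to z 34.
- fin (a point): Grip point on the bracket's upright fin, at (0, 0, 110) mm in the bracket's frame, axes as the bracket. Fin 14 mm thick (along x), 36 mm wide (along y), from the block up to z 130. Grip from above with the fingers closing along x and the TCP here, so that the fingertips stay above the hook.
- bore (a point): Centre of the bore's mouth in the block's top, at (0, -62, 40) mm in the bracket's frame, same axes. Bore 31.5 mm in diameter, 34 deep, chamfered. A steel backing disc, held by friction 14 mm below the mouth, resists with about 8 N; the plug must push it down 16 mm before its shoulder meets the face. It does not spring back.
- tooth (a point): Middle of the lower edge of the bracket's hook tooth, at (42, 0, 34) mm in the bracket's frame, axes as the bracket. The slot between tooth and rear face is 12 mm wide.
- plug: Loose black rubber plug that fits the bore, 85 mm tall, 80 g, upright. Origin: centre of its foot, z up. Shank 30 mm in diameter (z 0 to 30), shoulder 44 (z 30 to 40), round knob 24 (z 40 to 85). It stands at one of two places in front of the rail, the fatter plug at the other. Grip high on the knob (TCP at z 75), over the bore with the fingers closing along the bracket's x, to clear the fin.
- shoulder (a point): Centre of the underside of the plug's shoulder, 30 mm above the plug's origin. It coincides with point bore when the plug is fully in.
- fat_plug: Bystander: a second black rubber plug, the same height (85 mm) and knob, but with a 62 mm shoulder and a 44 mm shank: too fat for the bore. Origin: centre of its foot. Leave it standing.
- rail: Fixed conveyor rail: aluminium beam 460 mm long along its y (roughly the robot's left-right), on two posts, carrying the steel trolley. Origin on the bench below the lip's line, at the middle of the beam's length; x away from the robot, z up.
- trolley (a joint): Position of the trolley along the rail in m: 0 at the left end (rail +y), 0.16 at the stop at the right end (rail -y, towards the cardboard spray screen). It starts between 0 and 0.03, slides against about 3 N of friction and stays where it is left.
- lip (a point): Middle of the lip's top edge, 160 mm above the bench, on the trolley; axes as the rail. Lip = top of the front plate, x -4 to 4, 200 long, 90 high. Trough behind: x 4 to 28, floor 34 below the lip's top, end plates at y -45 and 45; back wall x 28 to 34, top 4 below the lip's. Home: bridge rests on the lip, bracket's axes parallel to these, its origin near (-31, 0, -62), tooth (11, 0, -28).
- post_top (a point): Top centre of the trolley's upright post, a dark steel rod 16 mm in diameter at the trolley's rear left corner, at (48, 80, 45) mm in the lip's frame; its upper 79 mm are free. Pinch it from above with the fingers closing along the rail (its y), or push it.
- can_a: Bystander: upright spray can, 66 mm in diameter and about 190 mm tall, near the right-hand end of the rail, in front; origin at the centre of its underside. Must stay standing where it is.
- can_b: Bystander: upright spray can, 66 mm in diameter and about 190 mm tall, behind the rail; origin at the centre of its underside. Must stay standing where it is.
- can_c: Bystander: upright spray can, 66 mm in diameter and about 190 mm tall, behind the rail; origin at the centre of its underside. Must stay standing where it is.
- can_d: Bystander: upright spray can, 66 mm in diameter and about 190 mm tall, behind and left of the rail; origin at the centre of its underside. Must stay standing where it is.

How it is judged:
On the way, in this order (a step that is already met when the one before it is completed fails the run):
1. the slim plug is pressed home in the bore, its shoulder on the face, with the bracket standing on the bench (distance between shoulder and bore below 0.0035 m and height (world z) of bracket below 0.012 m), for 0.2 s.
2. the bracket is held with the tip of its hook tooth above and behind the lip, between the end plates (z of tooth in the frame of lip above 0 m and x of tooth in the frame of lip between 0.004 and 0.03 m and y of tooth in the frame of lip between -0.04 and 0.04 m and contact force between the fingers and bracket above 1 N), for 0.02 s.
3. still held in the fingers, the bracket is lowered until its hook is home behind the lip (z of tooth in the frame of lip below -0.0235 m and x of tooth in the frame of lip between 0.004 and 0.028 m and y of tooth in the frame of lip between -0.03 and 0.03 m and angle between bracket's own z axis and vertical below 0.13 rad and contact force between the fingers and bracket above 0.5 N), for 0.1 s.
4. the trolley is moved to the stop with the bracket hanging on it (value of joint trolley above 0.148 m and z of tooth in the frame of lip below -0.0235 m and x of tooth in the frame of lip between 0.004 and 0.028 m and y of tooth in the frame of lip between -0.03 and 0.03 m and angle between bracket's own z axis and vertical below 0.13 rad), for 0.2 s.
At the end, for the whole second after the job is handed in: The slim plug's shoulder is within 3.5 mm of the bore's mouth; the bracket hangs at rest on the trolley, its tooth in the trough at least 23.5 mm below the lip's top, within 30 mm of the lip's middle, tilted under 0.13 rad; the trolley is within 12 mm of its right-hand stop (all of step 4 and distance between shoulder and bore below 0.0035 m and contact force between bracket and rail above 2 N and linear speed of each of bracket, plug below 0.02 m/s); the robot touches nothing.
It fails at once if a spray can is tipped or shoved more than 40 mm (angle between any of can_a, can_b, can_c, can_d's own z axis and vertical above 0.5 rad or distance of any of can_a, can_b, can_c, can_d from where it was at the start of the episode above 0.04 m).
It fails at once if the fatter plug is tipped or shoved more than 40 mm (angle between fat_plug's own z axis and vertical above 0.5 rad or distance of fat_plug from where it was at the start of the episode above 0.04 m).
It also fails if it takes over 64 s, if anything falls off the work surface, if the arm or the gripper's body presses on something with over 40 N, if the wrist force passes 120 N, or if a joint passes its speed limit or range.

## Working session

There is one attempt and no reset: what is moved stays moved. The work goes in short steps, Python scripts to look and compute and a shell command to move; the robot and the scene stay as the last step left them, time stands still between calls to the robot, and variables do not carry over. Pictures are saved under pics/ and viewed, at most 10 in all, crops included, and the job is handed in when it is done.

```bash
ls; mkdir -p pics
python3 - <<'E'
from cell import ctrl, cams, sense
import cv2
print(sense())
for n in("scene","top"):
    d=cams.get_image(n); cv2.imwrite(f"pics/{n}0.png",d["image"][:,:,::-1]); print(n,d["mtx"].tolist(),d["k1"],d["world_from_camera"].round(4).tolist())
E
```

```text
cell.py
jog.py
pics
{'time_s': 0.0, 'joint_pos': array([-1.36999188,  0.39922431,  0.04502545,  1.53787445, -0.01865547,
        1.20688979, -0.05070841]), 'qd': array([ 0.0010309 , -0.00010841,  0.00074419,  0.00118952, -0.00139862,
       -0.00053887, -0.00158338]), 'joint_torque': array([-4.70873547e-04, -4.75113845e+01,  1.36435535e+00, -2.54225224e+01,
        1.15276096e-02,  9.33069881e-03, -2.21470509e-05]), 'tcp_pos': array([0.19177633, 0.62044516, 0.24894486]), 'eef_rot': array([-4.68953996e-01, -3.10627183e+00,  3.09758443e-03]), 'force': array([ 0.59965998, -0.60342881, -0.1748017 ]), 'ft_torque': array([ 0.00107424, -0.01973489, -0.04655821]), 'gripper_force': 0.0, 'width': 0.9982672178498867}
scene [[475.8388995225646, 0.0, 322.4015032692549], [0.0, 475.8388995225646, 192.98075973484072], [0.0, 0.0, 1.0]] -0.13736162011745395 [[0.5516, 0.5512, -0.626, 1.293], [0.8341, -0.3661, 0.4126, -0.468], [-0.0017, -0.7498, -0.6617, 0.9015], [0.0, 0.0, 0.0, 1.0]]
top [[433.7180826830688, 0.0, 321.41368157083076], [0.0, 433.7180826830688, 197.22682915852374], [0.0, 0.0, 1.0]] -0.05553119317326391 [[-0.0107, -0.9997, 0.0203, 0.5629], [-0.9997, 0.0111, 0.0227, -0.0286], [-0.023, -0.02, -0.9995, 1.1318], [0.0, 0.0, 0.0, 1.0]]
```

View pics/scene0.png

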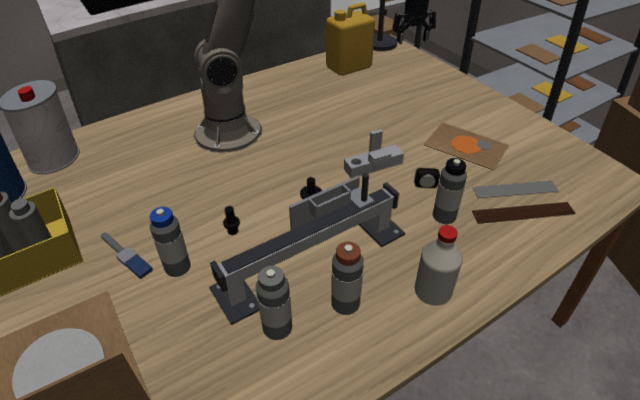

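View pics/top0.png

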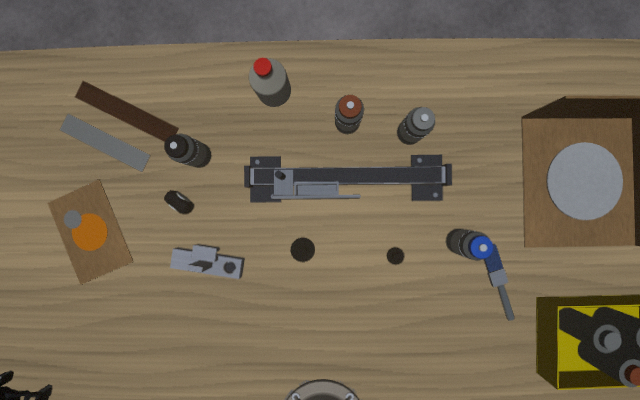

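The top view shows the bracket near (207,262), with its bore at (230,267). The slim plug is at (395,256) and the fat one at (303,249). The lip runs from about (272,197) to (360,197), and the post is at (281,175). Next I'll zoom in.

```bash
cat > h.py <<'E'
import numpy as np, cv2
from cell import ctrl, cams, sense
from scipy.spatial.transform import Rotation as R
def ray(d,uv):
    K=d["mtx"]; x=(np.asarray(uv,float)-K[:2,2])/[K[0,0],K[1,1]]
    r=np.hypot(*x); s=r
    for _ in range(20): s=r/(1+d["k1"]*s*s)
    x=x*(s/r if r else 1); T=d["world_from_camera"]
    return T[:3,3],T[:3,:3]@np.array([*x,1])
def at(d,uv,z):
    o,v=ray(d,uv); return (o+v*(z-o[2])/v[2]).round(4)
def proj(d,p):
    T=d["world_from_camera"]; c=T[:3,:3].T@(np.asarray(p)-T[:3,3]); x=c[:2]/c[2]
    x=x*(1+d["k1"]*(x@x)); return x*d["mtx"][[0,1],[0,1]]+d["mtx"][:2,2]
def go(target):  # world target -> shift in tool axes
    s=sense(); return (R.from_rotvec(s["eef_rot"]).inv().apply(np.asarray(target)-s["tcp_pos"])).round(4)
E
python3 - <<'E'
from h import *
im=cv2.imread("pics/top0.png")
a=cv2.resize(im[238:288,162:252],None,fx=8,fy=8,interpolation=cv2.INTER_CUBIC)  #720x400
a=cv2.copyMakeBorder(a,0,0,0,80,0)
b=cv2.resize(im[160:210,240:373],None,fx=6,fy=6,interpolation=cv2.INTER_CUBIC)[:200+100,:800]
cv2.imwrite("pics/b.png",np.clip(1.6*a.astype(float),0,255)[:300+100]);cv2.imwrite("pics/c.png",np.clip(1.8*b.astype(float),0,255))
E
```

```text
[ WARN:0@0.319] global loadsave.cpp:1063 imwrite_ Unsupported depth image for selected encoder is fallbacked to CV_8U.
```

View pics/b.png

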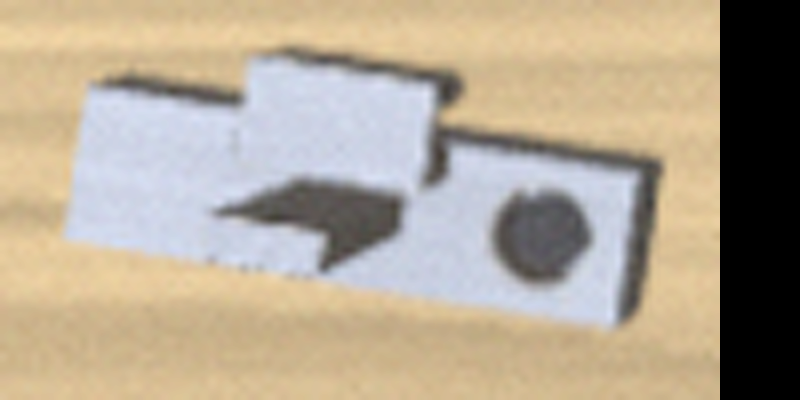

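View pics/c.png

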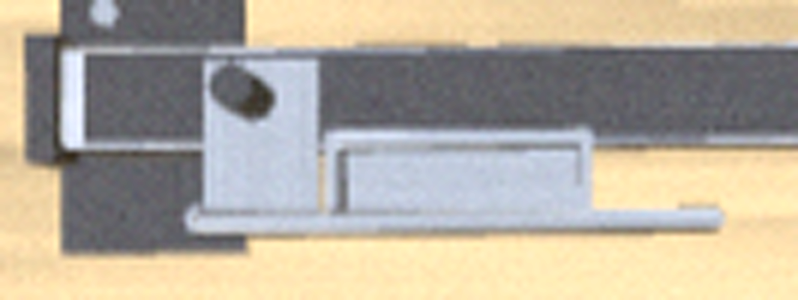

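The first crop shows the block's top corners at (66,240), (618,326), (93,86) and (640,167), with the bore at (542,236). The second shows the lip from (188,222) to (722,218) and the post top near (225,82). I'll turn these into poses.

```bash
cat > m.py <<'E'
from h import *
d=cams.get_image("top"); s=cams.get_image("scene")
c=lambda u,v,f,x,y:((u+.5)/f-.5+x,(v+.5)/f-.5+y)
W=np.array([at(d,c(u,v,8,162,238),.04)[:2] for u,v in[(66,240),(618,326),(93,86),(640,167)]])
M=np.array([[-25,90],[-25,-90],[25,90],[25,-90]])/1000
A=W-W.mean(0); H=M.T@A; yaw=np.arctan2(H[0,1]-H[1,0],H[0,0]+H[1,1])
Rm=np.array([[np.cos(yaw),-np.sin(yaw)],[np.sin(yaw),np.cos(yaw)]]); C=W.mean(0)
print("bracket",C,"yaw",yaw,"resid",(A-M@Rm.T).round(4).tolist())
print("bore pred",C+Rm@[0,-.062],"seen",at(d,c(542,236,8,162,238),.04))
a,b,e=[at(d,c(u,v,6,240,160),z) for u,v,z in[(188,221,.16),(722,218,.16),(225,82,.205)]]
mid=(a+b)/2; ry=np.arctan2(-(a-b)[0],(a-b)[1]); print("lip ends",a,b,"len",np.linalg.norm(a-b),"mid",mid,"yaw",ry,"post",e)
Rr=R.from_euler("z",ry).as_matrix(); print("post pred",mid+Rr@[.048,.08,.045], "post in lip",Rr.T@(e-mid))
for n,(x,y) in dict(fat=(303,249),slim=(395,256)).items():
    for cam,D in(("top",d),("scene",s)):
        if cam=="scene": x,y=map(int,proj(s,[*P[:2],.06]))
        g=D["image"][y-25:y+26,x-25:x+26].max(2)<60
        k,l,st,ce=cv2.connectedComponentsWithStats(g.astype(np.uint8)); i=1+np.argmax(st[1:,4])
        if cam=="top": 
            p=ce[i]+[x-25,y-25]; P=at(d,p,.035); r=st[i]; print(n,"centroid",p,"box",r,"z.035",P,"z.085",at(d,p,.085))
        else:
            print(n,"scene box",st[i]+[x-25,y-25,0,0,0],"pred top",proj(s,[*P[:2],.085]),"pred foot",proj(s,[*P[:2],0]))
print("scene pred bore",proj(s,[*(C+Rm@[0,-.062]),.04]),"fin top",proj(s,[*C,.13]),"lip ends",proj(s,a),proj(s,b),"post",proj(s,e))
np.savez("p.npz",C=C,yaw=yaw,mid=mid,ry=ry,post=e)
im=s["image"][:,:,::-1]
x0,y0=270,110
z=cv2.resize(im[y0:y0+140,x0:x0+190],None,fx=4,fy=4,interpolation=cv2.INTER_CUBIC)
cv2.imwrite("pics/s1.png",np.clip(1.7*z.astype(float),0,255).astype(np.uint8))
E
python3 m.py
```

```text
bracket [0.420825 0.29205 ] yaw -0.15296472879548428 resid [[-0.0, 0.0003], [-0.0002, 0.0005], [-0.0003, -0.0014], [0.0006, 0.0006]]
bore pred [0.41137813 0.23077393] seen [0.4107 0.2314 0.04  ]
lip ends [0.5857 0.1071 0.16  ] [ 0.5846 -0.0928  0.16  ] len 0.19990302649034605 mid [0.58515 0.00715 0.16   ] yaw -0.00550269583509277 post [0.6342 0.0871 0.205 ]
post pred [0.63358949 0.08688466 0.205     ] post in lip [0.04860932 0.0802187  0.045     ]
fat centroid [302.26436782 249.16551724] box [ 13  14  24  24 435] z.035 [0.4543 0.0461 0.035 ] z.085 [0.4593 0.0427 0.085 ]
fat scene box [290 200  46  11 295] pred top [310.34009388 178.68750077] pred foot [310.90038223 202.02402869]
slim centroid [394.85046729 255.46261682] box [ 17  17  17  16 214] z.035 [ 0.4363 -0.1872  0.035 ] z.085 [ 0.4421 -0.18    0.085 ]
slim scene box [223 206  17  29 305] pred top [228.38580619 207.70468132] pred foot [232.7017097  231.18123164]
scene pred bore [355.44410762 160.66329821] fin top [375.74351182 130.51337583] lip ends [359.28706646 174.90851509] [288.99557128 205.23461363] post [365.86907156 173.93083952]
```

View pics/s1.png

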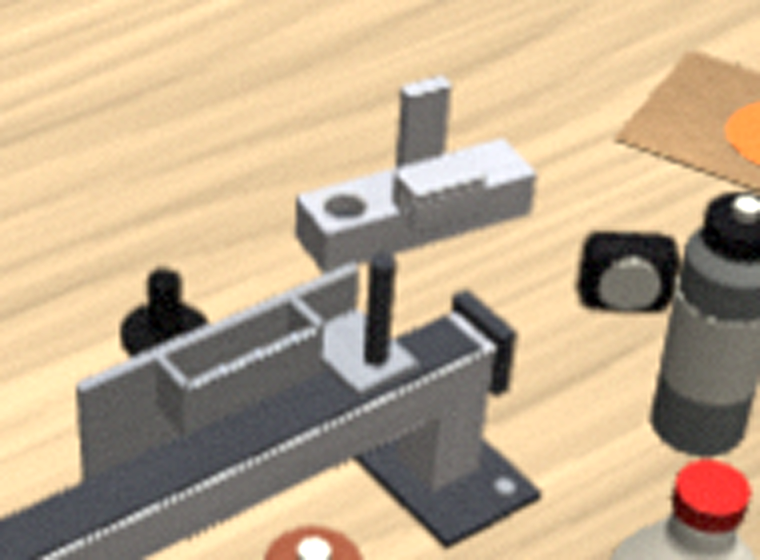

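The scene view agrees with the predictions to about 1 px: bore at (356,162), fin top at (376,131), post at (365,174). So the poses are good. First I'll rotate so the fingers close along the bracket's x.

Units first: turns go in shares of 180 degrees. So 0.6 rad is 0.191.

```bash
python3 jog.py '[[1,[0,0,0],[0,0,0.0382]],[1,[0,0,0],[0,0,0.0764]],[1,[0,0,0],[0,0,0.1146]],[1,[0,0,0],[0,0,0.1528]],[1,[0,0,0],[0,0,0.191]]]'
python3 jog.py '[[1,[0,0,0],[0,0,0.0382]],[1,[0,0,0],[0,0,0.0764]],[1,[0,0,0],[0,0,0.1146]],[1,[0,0,0],[0,0,0.1528]],[1,[0,0,0],[0,0,0.191]]]'
python3 jog.py '[[1,[0,0,0],[0,0,0.0382]],[1,[0,0,0],[0,0,0.0713]],[1,[0,0,0],[0,0,0.0713]]]'
python3 -c "
from h import *
s=sense();print(s['joint_pos'],R.from_rotvec(s['eef_rot']).as_matrix().round(3));print(go([.44,.25,.25]),go([.4366,-.1868,.25]))"
```

```text
time_s: 0.62
tcp_pos: [0.1919, 0.6209, 0.2498]
eef_rot: [1.374, 2.825, -0.001]
force: [0.3, 1.2, 0.3]
width: 1.003
gripper_force: 0.0
time_s: 1.03
tcp_pos: [0.1918, 0.6209, 0.2497]
eef_rot: [2.148, 2.293, -0.001]
force: [-0.8, -0.8, 0.5]
width: 1.002
gripper_force: 0.0
time_s: 1.28
tcp_pos: [0.1918, 0.6209, 0.2497]
eef_rot: [2.386, 2.043, -0.0]
force: [0.3, -0.9, 0.1]
width: 0.996
gripper_force: 0.0
[-1.56602316  0.41380687  0.31449702  1.54290327 -0.13313689  1.20661236
 -1.38318186] [[ 0.154  0.988  0.   ]
 [ 0.988 -0.154 -0.001]
 [-0.001  0.    -1.   ]]
[-0.3283  0.3023 -0.    ] [-7.605e-01  3.661e-01  2.000e-04]
```

```bash
python3 jog.py '[[1,[-0.03,0.027,0],[0,0,0]],[1,[-0.06,0.055,0],[0,0,0]],[1,[-0.09,0.083,0],[0,0,0]],[1,[-0.12,0.11,0],[0,0,0]],[1,[-0.15,0.138,0],[0,0,0]]]' | sed -n 1,2p
python3 jog.py '[[1,[-0.03,0.027,0],[0,0,0]],[1,[-0.06,0.055,0],[0,0,0]],[1,[-0.09,0.083,0],[0,0,0]],[1,[-0.12,0.11,0],[0,0,0]],[1,[-0.15,0.138,0],[0,0,0]]]' | sed -n 1,2p
python3 jog.py '[[1,[-0.028,0.026,0],[0,0,0]],[1,[-0.065,0.03,0],[0,0,0]],[1,[-0.1,0.035,0],[0,0,0]],[1,[-0.14,0.04,0],[0,0,0]],[1,[-0.18,0.045,0],[0,0,0]]]' | sed -n 1,2p
python3 jog.py '[[1,[-0.04,0.006,0],[0,0,0]],[1,[-0.08,0.012,0],[0,0,0]],[1,[-0.12,0.018,0],[0,0,0]],[1,[-0.16,0.024,0],[0,0,0]],[1,[-0.2,0.03,0],[0,0,0]]]' | sed -n 1,2p
python3 -c "
from h import *
s=sense();print(s['joint_pos']);print(go([.4366,-.1868,.25]))"
```

```text
time_s: 1.7
tcp_pos: [0.3061, 0.45, 0.25]
time_s: 2.12
tcp_pos: [0.4196, 0.2807, 0.2502]
time_s: 2.53
tcp_pos: [0.4358, 0.096, 0.25]
time_s: 2.95
tcp_pos: [0.4348, -0.1064, 0.2503]
[-0.72411688  0.02659192  0.89431791  2.01091505 -0.02490022  1.11302979
  0.03149326]
[-0.0793  0.0138  0.0002]
```

```bash
python3 jog.py '[[1,[-0.04,0.007,0],[0,0,0]],[1,[-0.0793,0.0138,0],[0,0,0]],[1,[-0.0793,0.0138,0.03],[0,0,0]],[1,[-0.0793,0.0138,0.065],[0,0,0]],[1,[-0.0793,0.0138,0.1],[0,0,0]]]' | sed -n 1,2p
python3 jog.py '[[1,[0,0,0.025],[0,0,0]],[1,[0,0,0.05],[0,0,0]],[1,[0,0,0.075],[0,0,0]],[1,[0,0,0.075],[0,0,0]]]' | sed -n 1,3p
python3 -c "
from h import *
print(go([.4366,-.1868,.075]))
a,b=[cams.get_image(n)['image'][:,:,::-1] for n in('scene','top')]
z=np.hstack([cv2.resize(a[170:250,190:270],None,fx=5,fy=5),cv2.resize(b[215:295,355:435],None,fx=5,fy=5)])
cv2.imwrite('pics/g1.png',np.clip(z*1.7,0,255).astype(np.uint8))"
```

```text
time_s: 3.37
tcp_pos: [0.4375, -0.1861, 0.1494]
time_s: 3.7
tcp_pos: [0.4336, -0.1836, 0.0713]
eef_rot: [-2.377, -2.044, 0.008]
[-0.0027  0.0035 -0.0038]
```

View pics/g1.png

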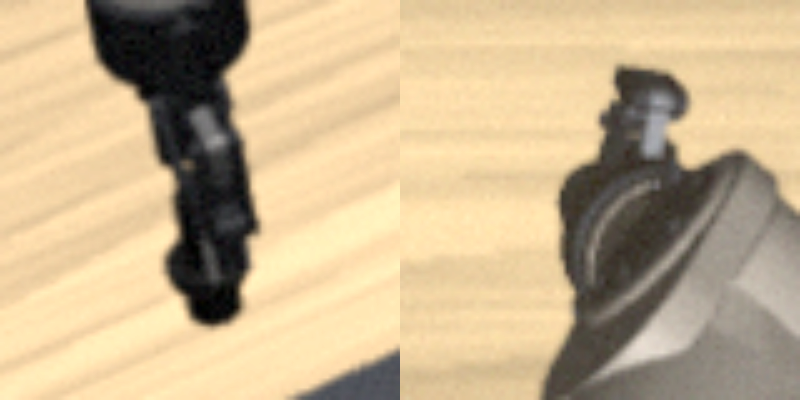

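The plug stands upright with the open fingers around the knob. I'll settle, correct and close.

```bash
python3 jog.py '[[1,[-0.002,0.003,-0.003],[0,0,0]],[1,[-0.002,0.003,-0.003],[0,0,0]],[1,[-0.002,0.003,-0.003],[0,0,0]]]' | sed -n 1,4p
python3 -c "
from h import *
s=sense();print(go([.4366,-.1868,.075]),s['joint_pos'],R.from_rotvec(s['eef_rot']).as_matrix().round(3))"
```

```text
time_s: 4.05
tcp_pos: [0.4411, -0.1879, 0.0797]
eef_rot: [2.382, 2.044, 0.004]
force: [-0.4, -0.8, 0.3]
[ 0.0004 -0.0046  0.0047] [-0.34993484  0.42570852  0.80767674  2.12007515 -0.44698754  0.76539866
  0.59044379] [[ 0.152  0.988  0.004]
 [ 0.988 -0.152 -0.   ]
 [ 0.     0.004 -1.   ]]
```

```bash
python3 jog.py '[[1,[0.001,-0.0045,0.0045],[0,0,0]],[1,[0.001,-0.0045,0.0045],[0,0,0]],[1,[0.001,-0.0045,0.0045],[0,0,0]]]' | sed -n 1,4p
python3 jog.py '[[0,[0,0,0],[0,0,0]],[0,[0,0,0],[0,0,0]],[0,[0,0,0],[0,0,0]],[0,[0,0,0],[0,0,0]],[0,[0,0,0],[0,0,0]]]'
python3 jog.py '[[0,[0,0,0],[0,0,0]],[0,[0,0,0],[0,0,0]],[0,[0,0,0],[0,0,0]]]'
```

```text
time_s: 4.3
tcp_pos: [0.4347, -0.1853, 0.0734]
eef_rot: [-2.384, -2.045, -0.0]
force: [-0.0, 0.5, 0.3]
time_s: 4.72
tcp_pos: [0.4353, -0.1857, 0.0735]
eef_rot: [2.385, 2.045, 0.0]
force: [0.1, -0.2, 0.7]
width: 0.298
gripper_force: 0.6
time_s: 4.97
tcp_pos: [0.4353, -0.1858, 0.0736]
eef_rot: [2.385, 2.045, 0.0]
force: [-0.7, 0.8, 2.8]
width: 0.263
gripper_force: 58.7
```

```bash
python3 jog.py '[[0,[0,0,-0.02],[0,0,0]],[0,[0,0,-0.05],[0,0,0]],[0,[0,0,-0.09],[0,0,0]],[0,[0,0,-0.13],[0,0,0]],[0,[0,0,-0.13],[0,0,0]]]' | sed -n 1,2p
python3 -c "
from h import *
s=cams.get_image('scene');print('bore scene',at(s,((345.5)/4-.5+270,(207.5)/4-.5+110),.04))
print(go([.4111,.2,.205]))"
```

```text
time_s: 5.38
tcp_pos: [0.4393, -0.188, 0.2096]
bore scene [0.4149 0.2298 0.04  ]
[ 0.3781 -0.0851  0.0015]
```

```bash
python3 jog.py '[[0,[0.035,-0.008,0],[0,0,0]],[0,[0.07,-0.016,0],[0,0,0]],[0,[0.11,-0.024,0],[0,0,0]],[0,[0.15,-0.033,0],[0,0,0]],[0,[0.19,-0.042,0],[0,0,0]]]' | sed -n 1,2p
python3 jog.py '[[0,[0.04,-0.009,0],[0,0,0]],[0,[0.08,-0.018,0],[0,0,0]],[0,[0.12,-0.026,0],[0,0,0]],[0,[0.15,-0.033,0],[0,0,0]],[0,[0.18,-0.04,0],[0,0,0]]]' | sed -n 1,2p
python3 jog.py '[[0,[0.02,-0.005,0],[0,0,0]],[0,[0.038,-0.008,0.02],[0,0,0]],[0,[0.038,-0.008,0.05],[0,0,0]],[0,[0.038,-0.008,0.05],[0,0,0]],[0,[0.038,-0.008,0.05],[0,0,0]]]' | sed -n 1,2p
python3 -c "
from h import *
t=cams.get_image('top');s=cams.get_image('scene');q=sense();print(go([.412,.2305,.15]),q['tcp_pos'],q['width'],q['gripper_force'])
im=s['image'][:,:,::-1][100:180,310:410];z=cv2.resize(im,None,fx=8,fy=7.5)
z=cv2.resize(im,None,fx=7,fy=7,interpolation=cv2.INTER_CUBIC)
cv2.imwrite('pics/g2.png',np.clip(z*1.9,0,255).astype(np.uint8))"
```

```text
time_s: 5.85
tcp_pos: [0.4209, 0.0102, 0.2023]
time_s: 6.27
tcp_pos: [0.4087, 0.1942, 0.202]
time_s: 6.68
tcp_pos: [0.4065, 0.2295, 0.1514]
[0.0006 0.0032 0.0038] [0.40875099 0.23038154 0.15382422] 0.26307821522110175 59.20344103127718
```

View pics/g2.png

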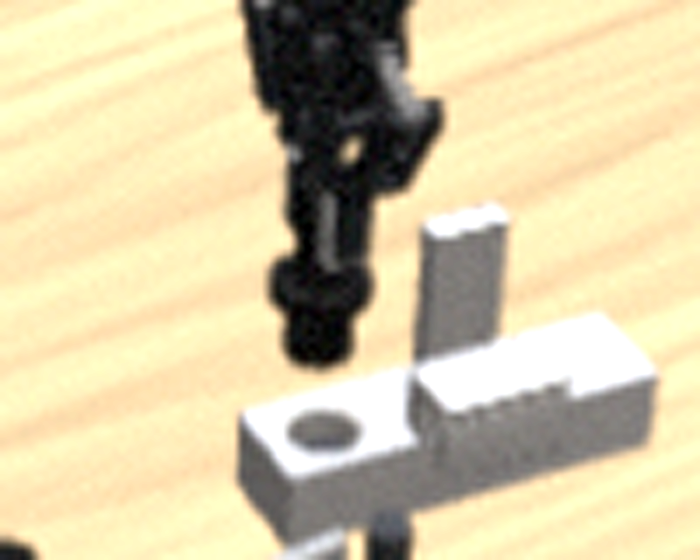

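The scene view shows the plug upright in the grip, its foot near (355,149), and the bore at (356,161). I'll settle and measure both by mask in the same view.

```bash
python3 jog.py '[[0,[0,0.003,0.003],[0,0,0]],[0,[0,0.003,0.003],[0,0,0]],[0,[0,0.003,0.003],[0,0,0]],[0,[0,0.003,0.003],[0,0,0]],[0,[0,0.003,0.003],[0,0,0]]]' | sed -n 1,2p
cat > sv.py <<'E'
from h import *
q=sense(); s=cams.get_image('scene'); fz=q['tcp_pos'][2]-.0736
x0,y0,f=340,140,10
g=cv2.resize(s['image'][y0:y0+32,x0:x0+32].max(2),None,fx=f,fy=f,interpolation=cv2.INTER_CUBIC)
pl=np.array([g[5*f:][:,15*f-50:15*f+50].min(),g.max()]); print("levels",pl)
P=lambda u,v:((u+.5)/f-.5+x0,(v+.5)/f-.5+y0)
# shank: very dark ; bore: grey blob on bright top
k,l,st,ce=cv2.connectedComponentsWithStats((g<45).astype(np.uint8))
i=1+np.argmax(st[1:,4]); m=l==i; ys=np.where(m.any(1))[0]; yb=ys.max()
w=[np.where(m[y])[0] for y in range(yb-45,yb-25)]; L=np.mean([a.min() for a in w]); Rr=np.mean([a.max() for a in w])
print("shank L R bottom",L,Rr,yb)
r=(Rr-L)/2; foot=P((L+Rr)/2, yb-.62*r)
k,l,st,ce=cv2.connectedComponentsWithStats(((g<105)&(np.arange(320)[:,None]>150)).astype(np.uint8))
for i in range(1,k):
    if st[i,4]>500: print(st[i],ce[i],P(*ce[i]))
bb=[P(*ce[i]) for i in range(1,k) if 500<st[i,4]<6000 and abs(ce[i][0]-160)<40]
F=at(s,foot,fz); print("foot",F,"tcp",q['tcp_pos'])
for b in bb: B=at(s,b,.04); print("bore",B,"shift tool",R.from_rotvec(q['eef_rot']).inv().apply((B-F)*[1,1,0]))
E
python3 sv.py
```

```text
time_s: 7.2
tcp_pos: [0.4115, 0.2309, 0.1509]
levels [  0 158]
shank L R bottom 119.8 208.75 132
[   37   151   283   169 22006] [195.92438426 269.37626102] (np.float64(359.1424384258838), np.float64(166.48762610197218))
[ 110  187  106   59 5008] [162.81469649 216.70427316] (np.float64(355.8314696485623), np.float64(161.22042731629392))
foot [0.4093 0.2322 0.0773] tcp [0.41153841 0.2308618  0.15093568]
bore [0.4142 0.2301 0.04  ] shift tool [-1.32795349e-03  5.16299713e-03  4.29542788e-07]
```

```bash
python3 jog.py '[[0,[0,0.001,0.015],[0,0,0]],[0,[0,0.001,0.025],[0,0,0]],[0,[0,0.001,0.025],[0,0,0]],[0,[0,0.001,0.025],[0,0,0]],[0,[0,0.001,0.025],[0,0,0]]]' | sed -n 1,4p
sed -i 's/g<45/g<75/; s/-.62\*r/-.66*r/' sv.py; python3 sv.py; python3 -c "
from h import *
im=cams.get_image('scene')['image'][:,:,::-1][130:180,330:390]
cv2.imwrite('pics/g3.png',np.clip(cv2.resize(im,None,fx=10,fy=10,interpolation=cv2.INTER_CUBIC)*1.9,0,255).astype(np.uint8))"
```

```text
time_s: 7.67
tcp_pos: [0.4125, 0.2306, 0.1257]
eef_rot: [2.385, 2.045, 0.0]
force: [-0.3, 0.2, -0.8]
levels [  0 159]
shank L R bottom 119.15 205.35 239
[ 109  151  107   95 9308] [162.48979373 195.66587881] (np.float64(355.7989793725827), np.float64(159.11658788139235))
[   37   151   283   169 21964] [195.97509561 269.3728829 ] (np.float64(359.1475095611), np.float64(166.48728828992898))
foot [0.4241 0.2219 0.0521] tcp [0.41246308 0.23062738 0.12569476]
```

View pics/g3.png

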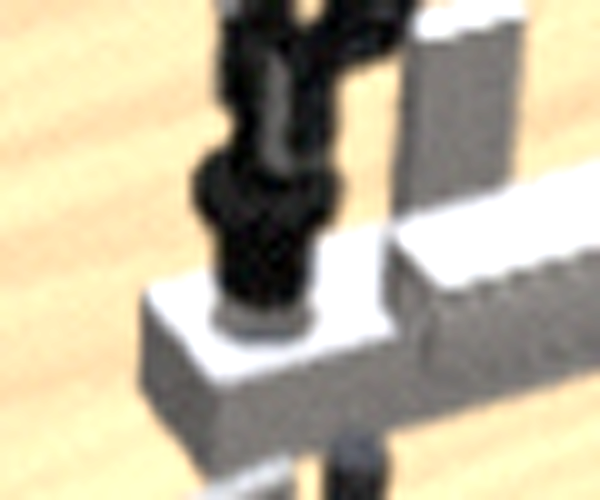

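The foot at (262,308) and bore at (262,320) in the crop line up laterally. I'll go down by feel.

```bash
python3 jog.py '[[0,[0,0,0.004],[0,0,0]],[0,[0,0,0.008],[0,0,0]],[0,[0,0,0.01],[0,0,0]],[0,[0,0,0.01],[0,0,0]],[0,[0,0,0.01],[0,0,0]]]' | sed -n 2,4p
python3 jog.py '[[0,[0,0,0.002],[0,0,0]],[0,[0,0,0.003],[0,0,0]],[0,[0,0,0.004],[0,0,0]],[0,[0,0,0.004],[0,0,0]],[0,[0,0,0.004],[0,0,0]]]' | sed -n 2,4p
```

```text
tcp_pos: [0.4122, 0.2305, 0.1153]
eef_rot: [2.385, 2.045, -0.001]
force: [0.1, -0.5, -0.3]
tcp_pos: [0.4129, 0.2312, 0.1127]
eef_rot: [-2.384, -2.044, -0.002]
force: [-1.5, -0.4, 8.8]
```

```bash
for i in 1; do python3 jog.py '[[0,[0,0,0],[0,0,0]],[0,[0,0,0],[0,0,0]],[0,[0,0,0],[0,0,0]]]' | sed -n 2,4p
python3 jog.py '[[0,[0,-0.0015,0],[0,0,0]],[0,[0,-0.0015,0],[0,0,0]],[0,[0,-0.0015,0],[0,0,0]],[0,[0,-0.0015,0],[0,0,0]]]' | sed -n 2,4p
python3 jog.py '[[0,[0,0.003,0],[0,0,0]],[0,[0,0.003,0],[0,0,0]],[0,[0,0.003,0],[0,0,0]],[0,[0,0.003,0],[0,0,0]]]' | sed -n 2,4p; done
```

```text
tcp_pos: [0.4129, 0.2312, 0.1127]
eef_rot: [-2.384, -2.045, -0.002]
force: [-2.3, 0.6, 8.8]
tcp_pos: [0.4124, 0.2312, 0.1127]
eef_rot: [2.384, 2.045, 0.005]
force: [0.3, -0.2, 5.2]
tcp_pos: [0.4133, 0.2312, 0.1126]
eef_rot: [-2.383, -2.044, 0.001]
force: [-4.9, -0.5, 11.4]
```

```bash
python3 jog.py '[[0,[0,-0.003,0],[0,0,0]],[0,[0,-0.003,0],[0,0,0]],[0,[0,-0.003,0.001],[0,0,0]],[0,[0,-0.003,0.001],[0,0,0]]]' | sed -n 2,4p
python3 jog.py '[[0,[0,-0.001,0],[0,0,0]],[0,[0,-0.001,0],[0,0,0]],[0,[0,-0.001,0],[0,0,0]],[0,[0,-0.001,0],[0,0,0]]]' | sed -n 2,4p
python3 jog.py '[[0,[0,-0.001,0],[0,0,0]],[0,[0,-0.001,0],[0,0,0]],[0,[0,-0.001,0],[0,0,0]],[0,[0,-0.001,0],[0,0,0]]]' | sed -n 2,4p
```

```text
tcp_pos: [0.4113, 0.2318, 0.1113]
eef_rot: [-2.384, -2.045, -0.002]
force: [-1.8, 0.7, 8.2]
tcp_pos: [0.4105, 0.2318, 0.1109]
eef_rot: [-2.384, -2.045, -0.003]
force: [0.8, 2.3, 3.6]
tcp_pos: [0.4096, 0.2316, 0.1108]
eef_rot: [2.384, 2.045, 0.003]
force: [2.7, 2.8, 2.7]
```

```bash
python3 jog.py '[[0,[0.001,0.0008,0],[0,0,0]],[0,[0.001,0.0008,0],[0,0,0]],[0,[0.001,0.0008,0.002],[0,0,0]],[0,[0.001,0.0008,0.002],[0,0,0]]]' | sed -n 2,4p
python3 jog.py '[[0,[0,0,0.002],[0,0,0]],[0,[0,0,0.002],[0,0,0]],[0,[0,0,0.002],[0,0,0]]]' | sed -n 2,4p
```

```text
tcp_pos: [0.4094, 0.2322, 0.1082]
eef_rot: [-2.384, -2.045, 0.001]
force: [2.1, 3.8, 0.5]
tcp_pos: [0.4093, 0.2322, 0.1061]
eef_rot: [-2.384, -2.045, 0.001]
force: [1.1, 4.1, -1.4]
```

```bash
python3 jog.py '[[0,[0.0007,0,0.003],[0,0,0]],[0,[0.0007,0,0.005],[0,0,0]],[0,[0.0007,0,0.007],[0,0,0]],[0,[0.0007,0,0.007],[0,0,0]]]' | sed -n 2,4p
python3 jog.py '[[0,[0,0,0.002],[0,0,0]],[0,[0,0,0.004],[0,0,0]],[0,[0,0,0.006],[0,0,0]],[0,[0,0,0.006],[0,0,0]]]' | sed -n 2,4p
python3 jog.py '[[0,[0,0,0.002],[0,0,0]],[0,[0,0,0.004],[0,0,0]],[0,[0,0,0.006],[0,0,0]],[0,[0,0,0.006],[0,0,0]]]' | sed -n 2,4p
```

```text
tcp_pos: [0.4096, 0.2326, 0.0992]
eef_rot: [-2.384, -2.045, 0.002]
force: [-0.4, 3.6, 1.2]
tcp_pos: [0.4097, 0.2327, 0.0937]
eef_rot: [-2.384, -2.045, 0.001]
force: [-1.3, 3.2, 5.4]
tcp_pos: [0.4097, 0.2327, 0.0878]
eef_rot: [-2.384, -2.045, 0.001]
force: [-0.9, 3.3, 6.8]
```

```bash
python3 jog.py '[[0,[0,0,0.002],[0,0,0]],[0,[0,0,0.003],[0,0,0]],[0,[0,0,0.004],[0,0,0]],[0,[0,0,0.004],[0,0,0]]]' | sed -n 2,4p
python3 jog.py '[[0,[0,0,0.001],[0,0,0]],[0,[0,0,0.002],[0,0,0]],[0,[0,0,0.002],[0,0,0]],[0,[0,0,0.002],[0,0,0]]]' | sed -n 2,4p
```

```text
tcp_pos: [0.4097, 0.2328, 0.0839]
eef_rot: [-2.384, -2.045, 0.001]
force: [-1.3, 3.0, 8.4]
tcp_pos: [0.4099, 0.2328, 0.0835]
eef_rot: [-2.383, -2.043, 0.001]
force: [-5.6, -0.3, 23.6]
```

```bash
python3 jog.py '[[0,[0,0,0],[0,0,0]],[0,[0,0,0],[0,0,0]],[0,[0,0,0],[0,0,0]],[0.5,[0,0,0],[0,0,0]],[0.7,[0,0,0],[0,0,0]]]' | sed -n 1,6p
python3 jog.py '[[0.7,[0,0,0],[0,0,0]],[0.7,[0,0,0],[0,0,0]],[0.7,[0,0,-0.02],[0,0,0]],[0.7,[0,0,-0.05],[0,0,0]],[0.7,[0,0,-0.08],[0,0,0]]]' | sed -n 1,5p
python3 jog.py '[[0.8,[0,0,-0.035],[0,0,0]],[0.8,[-0.02,0,-0.04],[0,0,0]],[0.8,[-0.06,0,-0.04],[0,0,0]],[0.8,[-0.1,0,-0.04],[0,0,0]],[0.8,[-0.14,0,-0.04],[0,0,0]]]' | sed -n 1,5p
python3 jog.py '[[0.8,[-0.04,0,0],[0,0,0]],[0.8,[-0.06,0,0],[0,0,0]],[0.8,[-0.06,0,0],[0,0,0]]]' | sed -n 1,5p
python3 -c "
from h import *
for n,x0,x1,y0,y1 in(('top',160,300,220,300),('scene',330,430,110,180)):
    d=cams.get_image(n);globals()[n]=cv2.resize(d['image'][y0:y1,x0:x1,::-1],(400*2 if n=='top' else 400,457 if n=='top' else 280),interpolation=cv2.INTER_CUBIC)
z=cv2.resize(top,(800,457))[:300];z2=cv2.copyMakeBorder(scene,0,0,0,400,0)
cv2.imwrite('pics/g4.png',np.clip(np.vstack([z,z2])*1.7,0,255).astype(np.uint8))"
```

```text
time_s: 13.18
tcp_pos: [0.4094, 0.2313, 0.0812]
eef_rot: [2.385, 2.044, -0.003]
force: [-0.3, -0.3, -0.0]
width: 0.536
gripper_force: 0.0
time_s: 13.6
tcp_pos: [0.409, 0.2313, 0.1612]
eef_rot: [2.384, 2.044, -0.007]
force: [1.3, 0.7, 0.2]
width: 0.701
time_s: 14.02
tcp_pos: [0.3879, 0.0925, 0.2012]
eef_rot: [2.383, 2.046, -0.001]
force: [1.6, -0.4, 0.5]
width: 0.802
time_s: 14.27
tcp_pos: [0.3777, 0.0303, 0.2007]
eef_rot: [-2.391, -2.035, 0.002]
force: [0.4, 0.8, -0.5]
width: 0.794
```

View pics/g4.png

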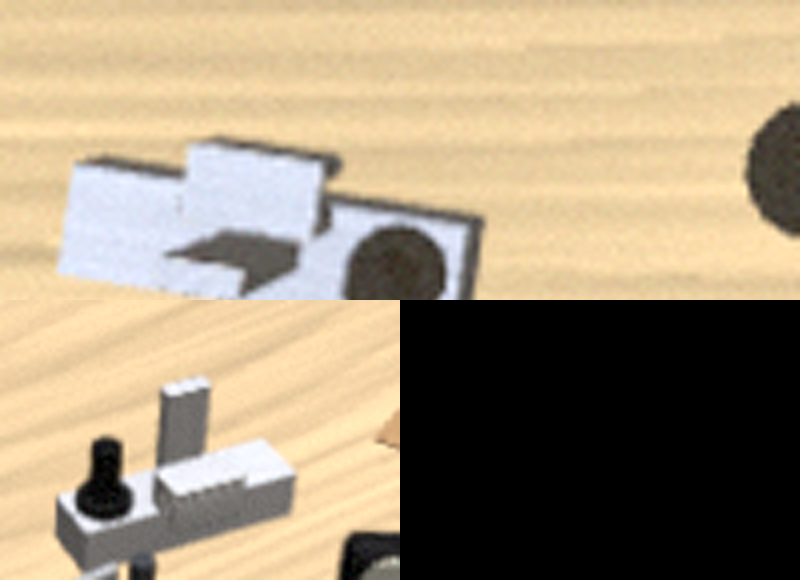

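The plug is seated flush: its shoulder sits on the block at (103,500) in the lower crop. The bracket hasn't moved. On to the fin.

```bash
python3 -c "
from h import *
s=sense();print(go([.4197,.2935,.2]),s['joint_pos'],R.from_rotvec(s['eef_rot']).as_matrix().round(3).tolist())"
```

```text
[2.621e-01 1.000e-04 1.500e-03] [-1.07402017 -0.10201186  0.83125407  2.2028213   0.08781605  1.00953718
 -0.4471302 ] [[0.154, 0.988, -0.0], [0.988, -0.154, 0.001], [0.001, -0.001, -1.0]]
```

```bash
python3 jog.py '[[0.8,[0.04,0,0],[0,0,0]],[0.8,[0.08,0,0],[0,0,0]],[0.8,[0.12,0,0],[0,0,0]],[0.8,[0.16,0,0],[0,0,0]],[0.8,[0.2,0,0],[0,0,0]]]' | sed -n 1,2p
python3 jog.py '[[0.8,[0.04,0,0],[0,0,0]],[0.8,[0.062,0,0],[0,0,0]],[0.8,[0.062,0,0],[0,0,0]],[0.8,[0.062,0,0],[0,0,0]]]' | sed -n 1,2p
python3 -c "
from h import *
print(go([.4197,.2935,.11]))"
```

```text
time_s: 14.78
tcp_pos: [0.4093, 0.2364, 0.2008]
time_s: 15.12
tcp_pos: [0.4184, 0.2965, 0.2003]
[-0.0025  0.0017  0.0903]
```

```bash
python3 jog.py '[[0.8,[-0.002,0.001,0.03],[0,0,0]],[0.8,[-0.002,0.001,0.06],[0,0,0]],[0.8,[-0.002,0.001,0.08],[0,0,0]],[0.8,[-0.002,0.001,0.09],[0,0,0]],[0.8,[-0.002,0.001,0.09],[0,0,0]]]' | sed -n 1,4p
python3 jog.py '[[0.8,[0,0,0],[0,0,0]],[0,[0,0,0],[0,0,0]],[0,[0,0,0],[0,0,0]],[0,[0,0,0],[0,0,0]],[0,[0,0,0],[0,0,0]]]'
python3 jog.py '[[0,[0,0,0],[0,0,0]],[0,[0,0,0],[0,0,0]],[0,[0,0,0],[0,0,0]],[0,[0,0,0],[0,0,0]]]'
```

```text
time_s: 15.53
tcp_pos: [0.4184, 0.29, 0.1094]
eef_rot: [2.385, 2.044, -0.008]
force: [-1.1, -0.7, 0.5]
time_s: 15.95
tcp_pos: [0.4205, 0.2923, 0.1124]
eef_rot: [-2.384, -2.045, -0.003]
force: [-0.9, -0.7, 0.6]
width: 0.236
gripper_force: 0.0
time_s: 16.28
tcp_pos: [0.42, 0.2923, 0.1123]
eef_rot: [-2.384, -2.044, -0.001]
force: [-3.5, -0.3, 5.9]
width: 0.157
gripper_force: 59.6
```

Units first: turns go in shares of 180 degrees. So -0.149 rad is -0.0474.

```bash
python3 jog.py '[[0,[0,0,-0.02],[0,0,0]],[0,[0,0,-0.05],[0,0,0]],[0,[0,0,-0.09],[0,0,0]],[0,[0,0,-0.13],[0,0,0]],[0,[0,0,-0.17],[0,0,0]]]' | sed -n 1,6p
python3 jog.py '[[0,[0,0,-0.02],[0,0,-0.0159]],[0,[0,0,-0.02],[0,0,-0.0318]],[0,[0,0,-0.02],[0,0,-0.0474]],[0,[0,0,-0.02],[0,0,-0.0474]]]' | sed -n 1,3p
python3 -c "
from h import *
s=sense();print(go([.48,.0085,.3]),s['joint_pos'],R.from_rotvec(s['eef_rot']).as_matrix().round(4).tolist(),s['force'])"
```

```text
time_s: 16.7
tcp_pos: [0.4186, 0.2905, 0.2812]
eef_rot: [2.385, 2.044, -0.007]
force: [0.5, 0.7, -9.0]
width: 0.153
gripper_force: 60.1
time_s: 17.03
tcp_pos: [0.4188, 0.291, 0.3001]
eef_rot: [-2.224, -2.218, 0.005]
[-0.2823  0.062   0.0004] [-1.28867013  0.13034409  0.66358078  1.8069209  -0.08476662  1.23602497
 -0.60403944] [[0.003, 1.0, -0.0025], [1.0, -0.003, -0.0019], [-0.0019, -0.0025, -1.0]] [ 0.24569214 -1.05507572 -9.15576964]
```

```bash
python3 jog.py '[[0,[-0.025,0.005,0],[0,0,0]],[0,[-0.06,0.013,0],[0,0,0]],[0,[-0.095,0.021,0],[0,0,0]],[0,[-0.13,0.029,0],[0,0,0]],[0,[-0.165,0.036,0],[0,0,0]]]' | sed -n 1,2p
python3 jog.py '[[0,[-0.035,0.008,0],[0,0,0]],[0,[-0.07,0.016,0],[0,0,0]],[0,[-0.1,0.022,0],[0,0,0]],[0,[-0.117,0.026,0],[0,0,0]],[0,[-0.117,0.026,0],[0,0,0]]]' | sed -n 1,2p
python3 jog.py '[[0,[0,0,0],[0,0,0]],[0,[0,0,0],[0,0,0]]]' | sed -n 1,2p
python3 -c "
from h import *
s=sense();print(go([.5528,.0085,.3]),R.from_rotvec(s['eef_rot']).as_matrix().round(4).tolist(),s['gripper_force'])"
```

```text
time_s: 17.45
tcp_pos: [0.4544, 0.1244, 0.2999]
time_s: 17.87
tcp_pos: [0.4801, 0.0029, 0.3003]
time_s: 18.03
tcp_pos: [0.4799, 0.0105, 0.3003]
[-0.0018  0.0729  0.0001] [[0.004, 1.0, -0.0026], [1.0, -0.004, 0.0005], [0.0005, -0.0026, -1.0]] 60.00413417816162
```

```bash
python3 jog.py '[[0,[-0.001,0.02,0],[0,0,0]],[0,[-0.001,0.05,0],[0,0,0]],[0,[-0.001,0.065,0],[0,0,0]],[0,[-0.001,0.073,0],[0,0,0]],[0,[-0.001,0.073,0],[0,0,0]]]' | sed -n 1,2p
python3 jog.py '[[0,[0,0,0.015],[0,0,0]],[0,[0,0,0.035],[0,0,0]],[0,[0,0,0.05],[0,0,0]],[0,[0,0,0.05],[0,0,0]],[0,[0,0,0.05],[0,0,0]]]' | sed -n 1,4p
python3 jog.py '[[0,[0,0,0],[0,0,0]],[0,[0,0,0],[0,0,0]],[0,[0,0,0],[0,0,0]]]' | sed -n 1,4p
python3 -c "
from h import *
s=sense();print(go([.5528,.0085,.2483]),R.from_rotvec(s['eef_rot']).as_matrix().round(4).tolist(),s['gripper_force'])
i=cams.get_image('scene')['image'][:,:,::-1];t=cams.get_image('top')['image'][:,:,::-1]
z=np.hstack([cv2.resize(i[110:220,270:380],(500,500),interpolation=cv2.INTER_CUBIC),cv2.resize(t[150:250,270:330],(300,500),interpolation=cv2.INTER_CUBIC)])
cv2.imwrite('pics/g5.png',np.clip(z*1.8,0,255).astype(np.uint8))"
```

```text
time_s: 18.45
tcp_pos: [0.5549, 0.0103, 0.3004]
time_s: 18.87
tcp_pos: [0.5522, 0.0092, 0.2507]
eef_rot: [-2.223, -2.216, 0.003]
force: [0.3, -0.7, -7.0]
time_s: 19.12
tcp_pos: [0.5545, 0.0084, 0.2527]
eef_rot: [2.225, 2.217, 0.003]
force: [0.5, 0.5, -8.0]
[ 0.0001 -0.0017  0.0044] [[0.0037, 1.0, 0.0021], [1.0, -0.0037, 0.0009], [0.0009, 0.0021, -1.0]] 60.97675323486328
```

View pics/g5.png

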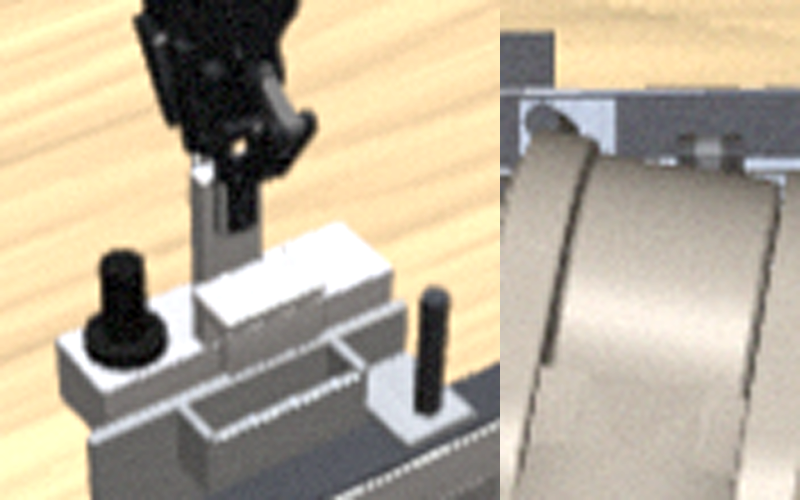

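The plug is flush, and the hook is level above the trough and centred between the end plates. The tooth's edge runs from about (215,372) to (325,335). I'll lower by feel.

```bash
python3 jog.py '[[0,[0,-0.0015,0.004],[0,0,0]],[0,[0,-0.0015,0.008],[0,0,0]],[0,[0,-0.0015,0.008],[0,0,0]],[0,[0,-0.0015,0.008],[0,0,0]],[0,[0,-0.0015,0.008],[0,0,0]]]' | sed -n 1,4p
python3 jog.py '[[0,[0,0,0.003],[0,0,0]],[0,[0,0,0.006],[0,0,0]],[0,[0,0,0.009],[0,0,0]],[0,[0,0,0.009],[0,0,0]],[0,[0,0,0.009],[0,0,0]]]' | sed -n 1,4p
```

```text
time_s: 19.63
tcp_pos: [0.5524, 0.0083, 0.2434]
eef_rot: [-2.226, -2.217, 0.0]
force: [0.0, -0.2, -7.4]
time_s: 20.05
tcp_pos: [0.5522, 0.0084, 0.2342]
eef_rot: [-2.225, -2.217, 0.001]
force: [0.6, 0.1, -8.3]
```

```bash
python3 jog.py '[[0,[0,0,0.003],[0,0,0]],[0,[0,0,0.006],[0,0,0]],[0,[0,0,0.009],[0,0,0]],[0,[0,0,0.01],[0,0,0]],[0,[0,0,0.01],[0,0,0]]]' | sed -n 1,4p
python3 jog.py '[[0,[0,0,0.003],[0,0,0]],[0,[0,0,0.006],[0,0,0]],[0,[0,0,0.009],[0,0,0]],[0,[0,0,0.01],[0,0,0]],[0,[0,0,0.01],[0,0,0]]]' | sed -n 1,4p
python3 jog.py '[[0,[0,0,0.002],[0,0,0]],[0,[0,0,0.004],[0,0,0]],[0,[0,0,0.004],[0,0,0]],[0,[0,0,0.004],[0,0,0]]]' | sed -n 1,6p
```

```text
time_s: 20.47
tcp_pos: [0.5521, 0.0084, 0.224]
eef_rot: [-2.225, -2.217, 0.001]
force: [0.7, -0.2, -7.6]
time_s: 20.88
tcp_pos: [0.5521, 0.0084, 0.214]
eef_rot: [-2.225, -2.217, 0.001]
force: [0.7, -0.1, -8.2]
time_s: 21.22
tcp_pos: [0.5525, 0.0083, 0.2105]
eef_rot: [2.226, 2.217, 0.0]
force: [0.1, -0.3, -7.6]
width: 0.158
gripper_force: 60.9
```

```bash
python3 jog.py '[[0,[0,0,0.001],[0,0,0]],[0,[0,0,0.001],[0,0,0]],[0,[0,0,0.001],[0,0,0]]]' | sed -n 2,4p
python3 jog.py '[[0,[0,0,0.001],[0,0,0]],[0,[0,0,0.001],[0,0,0]],[0,[0,0,0.001],[0,0,0]]]' | sed -n 2,4p
```

```text
tcp_pos: [0.5525, 0.0084, 0.2104]
eef_rot: [-2.225, -2.217, -0.001]
force: [-4.3, 0.7, 2.2]
tcp_pos: [0.5526, 0.0084, 0.2103]
eef_rot: [-2.225, -2.216, -0.002]
force: [-7.1, 2.1, 8.5]
```

```bash
python3 jog.py '[[0,[0,0,0],[0,0,0]],[0.3,[0,0,0],[0,0,0]],[0.5,[0,0,0],[0,0,0]],[0.5,[0,0,0],[0,0,0]],[0.5,[0,0,0],[0,0,0]]]' | sed -n 2,5p
python3 jog.py '[[0.5,[0,0,-0.02],[0,0,0]],[0.5,[0,0,-0.05],[0,0,0]],[0.5,[0,0,-0.09],[0,0,0]],[0.5,[0,0,-0.09],[0,0,0]]]' | sed -n 1,2p
python3 -c "
from h import *
s=sense();print(s['joint_pos'],go([.632,.0885,.3]))
d=cams.get_image('top')
for n,p in dict(b=(350,104),c=(424,117),a=(482,247)).items(): print(n,at(d,p,.19))
P=[.632,.0885,.205]
print('post',proj(d,P))
g=d['image'][160:192,255:310].max(2); k,l,st,ce=cv2.connectedComponentsWithStats((g<45).astype(np.uint8))
print([(a.tolist(),b.tolist()) for a,b in zip(st,ce+[255,160]) if 8<a[4]<400])
print('rail ends z~.1', at(d,(245,175),.1),at(d,(451,175),.1))
"
```

```text
tcp_pos: [0.5532, 0.0082, 0.2088]
eef_rot: [2.225, 2.216, 0.002]
force: [0.6, -0.9, -1.2]
width: 0.499
time_s: 22.47
tcp_pos: [0.5568, 0.0073, 0.3055]
[-0.84039043  0.27365019  0.92307746  1.71241328 -0.23099467  1.25603168
  0.12966192] [0.0815 0.0747 0.0066]
b [ 0.785  -0.0719  0.19  ]
c [ 0.7544 -0.2327  0.19  ]
a [ 0.4702 -0.3542  0.19  ]
post [276.43687044 174.29084483]
[([27, 13, 3, 10, 14], [283.07142857142856, 177.42857142857142]), ([49, 16, 4, 4, 14], [305.35714285714283, 177.71428571428572])]
rail ends z~.1 [0.6391 0.1774 0.1   ] [ 0.6333 -0.314   0.1   ]
```

To row units: 0.6 rad is 0.191.

```bash
python3 jog.py '[[1,[0,0,0],[0,0,0.0382]],[1,[0,0,0],[0,0,0.0764]],[1,[0,0,0],[0,0,0.1146]],[1,[0,0,0],[0,0,0.1528]],[1,[0,0,0],[0,0,0.191]]]' | sed -n 1,2p
python3 jog.py '[[1,[0,0,0],[0,0,0.0382]],[1,[0,0,0],[0,0,0.0764]],[1,[0,0,0],[0,0,0.1146]],[1,[0,0,0],[0,0,0.1528]],[1,[0,0,0],[0,0,0.191]]]' | sed -n 1,2p
python3 jog.py '[[1,[0,0,0],[0,0,0.0382]],[1,[0,0,0],[0,0,0.0764]],[1,[0,0,0],[0,0,0.1178]],[1,[0,0,0],[0,0,0.1178]],[1,[0,0,0],[0,0,0.1178]]]' | sed -n 1,2p
python3 -c "
from h import *
s=sense();print(s['joint_pos'],go([.632,.0885,.3]),R.from_rotvec(s['eef_rot']).as_matrix().round(3).tolist())"
```

```text
time_s: 22.93
tcp_pos: [0.5523, 0.0084, 0.2977]
time_s: 23.35
tcp_pos: [0.5523, 0.0084, 0.2977]
time_s: 23.77
tcp_pos: [0.5523, 0.0084, 0.2977]
[-1.04736917  0.45523102  1.30006791  1.72704907 -0.45228425  1.31232259
 -1.22381085] [ 0.0796 -0.0801 -0.0024] [[1.0, -0.001, -0.001], [-0.001, -1.0, -0.001], [-0.001, 0.001, -1.0]]
```

```bash
python3 jog.py '[[1,[0.025,-0.025,0],[0,0,0]],[1,[0.05,-0.05,0],[0,0,0]],[1,[0.07,-0.07,0],[0,0,0]],[1,[0.08,-0.08,0],[0,0,0]],[1,[0.08,-0.08,0],[0,0,0]]]' | sed -n 1,2p
python3 jog.py '[[1,[0,0,0],[0,0,0]],[1,[0,0,0],[0,0,0]],[1,[0,0,0],[0,0,0]]]' | sed -n 1,2p
python3 -c "
from h import *
s=sense();print(s['joint_pos'],go([.632,.0885,.185]),R.from_rotvec(s['eef_rot']).as_matrix().round(3).tolist())
# bracket check
d=cams.get_image('scene');cv2.imwrite('pics/n.png',d['image'][:,:,::-1])
print([proj(d,p).round(1).tolist() for p in([.6318,.0885,.205],)])
g=cv2.resize(d['image'][165:200,355:380].max(2),None,fx=4,fy=4,interpolation=cv2.INTER_CUBIC)<60
k,l,st,ce=cv2.connectedComponentsWithStats(g.astype(np.uint8)); print([((a/4+[355,165,0,0,0]).tolist()) for a in st[1:] if a[4]>100])"
```

```text
time_s: 24.18
tcp_pos: [0.6346, 0.0922, 0.2972]
time_s: 24.43
tcp_pos: [0.6319, 0.0863, 0.2988]
[-0.95048304  0.60658951  1.17957278  1.5210489  -0.56537172  1.39375918
 -1.30947654] [ 1.000e-04 -2.200e-03  1.139e-01] [[1.0, -0.005, -0.0], [-0.005, -1.0, 0.0], [-0.0, -0.0, -1.0]]
[[365.7, 173.2]]
[[361.25, 174.25, 7.25, 25.75, 576.25], [355.0, 179.5, 3.5, 8.0, 77.25], [370.0, 190.5, 10.0, 9.5, 244.0]]
```

```bash
python3 jog.py '[[1,[0,-0.001,0.03],[0,0,0]],[1,[0,-0.001,0.06],[0,0,0]],[1,[0,-0.001,0.09],[0,0,0]],[1,[0,-0.001,0.112],[0,0,0]],[1,[0,-0.001,0.112],[0,0,0]]]' | sed -n 1,4p
python3 jog.py '[[1,[0,0,0],[0,0,0]],[0,[0,0,0],[0,0,0]],[0,[0,0,0],[0,0,0]],[0,[0,0,0],[0,0,0]],[0,[0,0,0],[0,0,0]]]' | sed -n 2,6p
python3 jog.py '[[0,[0,0,0],[0,0,0]],[0,[0,0,0],[0,0,0]],[0,[0,0,0],[0,0,0]],[0,[0,0,0],[0,0,0]]]' | sed -n 2,6p
```

```text
time_s: 24.9
tcp_pos: [0.6292, 0.0892, 0.182]
eef_rot: [3.142, -0.006, -0.013]
force: [-0.6, 0.7, -0.3]
tcp_pos: [0.6334, 0.089, 0.1879]
eef_rot: [-3.141, 0.005, -0.003]
force: [-0.5, 0.5, -0.5]
width: 0.453
gripper_force: 0.0
tcp_pos: [0.6331, 0.0881, 0.1875]
eef_rot: [3.141, -0.006, 0.002]
force: [-1.9, -2.2, 6.1]
width: 0.172
gripper_force: 58.6
```

```bash
python3 jog.py '[[0,[0,0.006,0],[0,0,0]],[0,[0,0.016,0],[0,0,0]],[0,[0,0.028,0],[0,0,0]],[0,[0,0.04,0],[0,0,0]],[0,[0,0.052,0],[0,0,0]]]' | sed -n 2,6p
python3 jog.py '[[0,[0,0.012,0],[0,0,0]],[0,[0,0.024,0],[0,0,0]],[0,[0,0.036,0],[0,0,0]],[0,[0,0.048,0],[0,0,0]],[0,[0,0.058,0],[0,0,0]]]' | sed -n 2,6p
python3 jog.py '[[0,[0,0.006,0],[0,0,0]],[0,[0,0.01,0],[0,0,0]],[0,[0,0.013,0],[0,0,0]],[0,[0,0.015,0],[0,0,0]]]' | sed -n 2,6p
python3 -c "
from h import *
print(sense()['joint_pos'])"
```

```text
tcp_pos: [0.633, 0.0391, 0.1874]
eef_rot: [-3.138, 0.001, -0.001]
force: [-2.2, 3.6, 6.7]
width: 0.165
gripper_force: 59.0
tcp_pos: [0.6328, -0.0199, 0.1874]
eef_rot: [-3.139, 0.003, -0.001]
force: [-3.1, 2.7, 7.7]
width: 0.172
gripper_force: 59.0
tcp_pos: [0.6328, -0.0348, 0.1874]
eef_rot: [-3.139, 0.004, -0.001]
force: [-2.3, 4.1, 8.2]
width: 0.171
gripper_force: 59.0
[-0.72443116  0.67520032  1.08391038  1.66754205 -0.63869789  1.19628425
 -1.05762925]
```

Travelled 0.123 m so far; I'll go on to the stop.

```bash
python3 jog.py '[[0,[0,0.003,0],[0,0,0]],[0,[0,0.006,0],[0,0,0]],[0,[0,0.009,0],[0,0,0]],[0,[0,0.01,0],[0,0,0]],[0,[0,0.01,0],[0,0,0]]]' | sed -n 2,4p
python3 jog.py '[[0,[0,0.003,0],[0,0,0]],[0,[0,0.006,0],[0,0,0]],[0,[0,0.009,0],[0,0,0]],[0,[0,0.01,0],[0,0,0]],[0,[0,0.01,0],[0,0,0]]]' | sed -n 2,4p
```

```text
tcp_pos: [0.6328, -0.045, 0.1874]
eef_rot: [-3.139, 0.004, -0.001]
force: [-1.6, 1.6, 6.4]
tcp_pos: [0.6328, -0.055, 0.1874]
eef_rot: [-3.139, 0.004, -0.001]
force: [-1.5, 1.3, 6.6]
```

```bash
python3 jog.py '[[0,[0,0.003,0],[0,0,0]],[0,[0,0.006,0],[0,0,0]],[0,[0,0.008,0],[0,0,0]],[0,[0,0.008,0],[0,0,0]],[0,[0,0.008,0],[0,0,0]]]' | sed -n 2,4p
python3 jog.py '[[0,[0,0.002,0],[0,0,0]],[0,[0,0.004,0],[0,0,0]],[0,[0,0.004,0],[0,0,0]],[0,[0,0.004,0],[0,0,0]]]' | sed -n 2,4p
```

```text
tcp_pos: [0.6327, -0.0631, 0.1874]
eef_rot: [-3.14, 0.004, -0.002]
force: [-0.9, 1.9, 7.1]
tcp_pos: [0.6327, -0.0662, 0.1874]
eef_rot: [-3.138, 0.003, -0.001]
force: [-1.4, 3.5, 8.2]
```

```bash
python3 jog.py '[[0,[0,0.002,0],[0,0,0]],[0,[0,0.003,0],[0,0,0]],[0,[0,0.003,0],[0,0,0]],[0,[0,0.003,0],[0,0,0]]]' | sed -n 2,4p
python3 -c "
from h import *
s=sense();print(s['joint_pos'],s['force'])"
```

```text
tcp_pos: [0.6327, -0.0662, 0.1874]
eef_rot: [-3.134, -0.0, 0.001]
force: [-4.3, 7.9, 10.2]
[-0.66458819  0.67616604  1.07492308  1.65959263 -0.63940283  1.20109112
 -1.00621511] [-4.26402526  7.89335275 10.21031323]
```

It's at the stop: the position held while the force rose. Release and lift clear.

```bash
python3 jog.py '[[0,[0,-0.002,0],[0,0,0]],[0,[0,-0.002,0],[0,0,0]],[0.4,[0,-0.002,0],[0,0,0]],[0.5,[0,-0.002,0],[0,0,0]],[0.5,[0,-0.002,0],[0,0,0]]]' | sed -n 2,5p
python3 jog.py '[[0.5,[0,0,-0.02],[0,0,0]],[0.5,[0,0,-0.05],[0,0,0]],[0.5,[0,0,-0.09],[0,0,0]],[0.5,[0,0,-0.12],[0,0,0]],[0.5,[0,0,-0.12],[0,0,0]]]' | sed -n 1,5p
python3 jog.py '[[0.5,[0,-0.02,0],[0,0,0]],[0.5,[0,-0.06,0],[0,0,0]],[0.5,[0,-0.1,0],[0,0,0]],[0.5,[0,-0.13,0],[0,0,0]],[0.5,[0,-0.13,0],[0,0,0]]]' | sed -n 1,5p
python3 - <<'E'
from h import *
q=sense();print(q['time_s'],q['tcp_pos'],q['force'])
d=cams.get_image('scene'); im=d['image'].max(2)
L=np.array([.5838,.0085-.1543,.16]); B=L+[-.031,0,-.062]
for n,p in dict(knobtop=B+[0,-.062,.095],shoulder=B+[0,-.062,.045],posttop=L+[.048,.08,.045],fintop=B+[0,0,.13]).items():
    u,v=proj(d,p); print(n,u.round(1),v.round(1))
    x,y=int(u),int(v); g=im[y-14:y+15,x-12:x+13]
    m=(g<45) if 'fin' not in n else (g>110)
    k,l,st,ce=cv2.connectedComponentsWithStats(m.astype(np.uint8)); i=1+np.argmax(st[1:,4]) if k>1 else 0
    print('  blob',(st[i]+[x-12,y-14,0,0,0]).tolist(),(ce[i]+[x-12,y-14]).round(1))
E
```

```text
tcp_pos: [0.632, -0.0688, 0.186]
eef_rot: [-3.141, 0.005, 0.001]
force: [0.0, 1.3, -0.5]
width: 0.499
time_s: 29.57
tcp_pos: [0.6348, -0.0711, 0.313]
eef_rot: [3.139, -0.006, 0.017]
force: [0.9, -2.0, -0.0]
width: 0.499
time_s: 29.98
tcp_pos: [0.6333, 0.0712, 0.3046]
eef_rot: [-3.137, -0.015, 0.003]
force: [0.5, 1.4, -0.6]
width: 0.496
29.9833 [0.63328989 0.07115775 0.30458136] [ 0.45730754  1.3754032  -0.63039133]
knobtop 235.8 205.7
  blob [233, 204, 15, 16, 160] [238.8 212.3]
shoulder 238.5 221.8
  blob [232, 207, 18, 22, 238] [238.9 217.4]
posttop 309.6 197.8
  blob [301, 183, 21, 29, 351] [311.1 195.1]
fintop 259.4 183.4
  blob [247, 169, 25, 29, 517] [257.9 179.7]
```

The knob sits at its predicted place (about (236,205)), so the bracket is home on the trolley at the stop.

```bash
python3 jog.py '[[0.5,[0,0,0],[0,0,0]],[0.5,[0,0,0],[0,0,0]],[0.5,[0,0,0],[0,0,0]],[0.5,[0,0,0],[0,0,0]]]' | sed -n 1,4p; python3 -c "
from cell import ctrl, cams, sense
print(ctrl.job_done())"
```

```text
time_s: 30.37
tcp_pos: [0.6325, 0.0592, 0.3066]
eef_rot: [3.142, -0.01, 0.0]
force: [-0.5, -1.1, 0.0]
the job is handed in; nothing more can be done
None
```

The plug is pressed flush in the bore, the bracket hangs home behind the lip and the trolley is at its stop; I handed the job in at about 30 s and got no verdict back, and I checked the final state only by force readings and image measurements, without re-measuring the cans or the fatter plug.

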